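# Lock the bayonet cover onto the flood lamp

### The arm

A 6-joint arm with a two-finger parallel gripper is mounted at the origin on the work surface. World frame = base frame: x ahead of the robot, y to its left, z up, the work surface at z = 0. Lengths are in m, angles in rad, forces in N, time in s.
With the tool pointing down it reaches from about 0.15 to 0.775 m from the base axis. Payload 6.1 kg.
Tool frame: the origin (TCP) lies midway between the tips of the shut fingers; the grasp point (between the pads) lies robot.hold_point_z behind it (robot.hold_point_z is the distance from the TCP to the grasp point, in m); z points along the fingers, y is the direction in which the jaws open and shut (so a half turn about z gives the same grasp; the last joint's range is limited). The gripper opens to 85 mm and grips with 20 to 120 N. Pads are 22 mm wide; open, the fingers measure 114 mm over their backs; the gripper's body (76 mm by 85 mm) begins 54 mm behind the grasp point. The pads swing forward as they close: fully open they stand 13 mm farther back than shut.
Start: joints at [-1.139, 0.126, -0.04, 1.405, 0, 1.571], TCP at [0.22, -0.477, 0.231] pointing down, gripper open.
Joint ranges: [-2.72, 2.72], [-0.95, 1.95], [-1.27, 1.35], [-1.78, 2.02], [-1.46, 1.47], [-3.14, 3.14]. Speed limits (rad/s): [2.39, 2.39, 3.01, 3.14, 3.14, 3.14].

### API

Orientations are given as a rotation vector (axis times angle).
In Python, from workcell import status, vision, ticket, find_in, robot gives the robot as it stands.
- The arm moves only by the shell command python3 -m inch 'ROWS' [FORCE]. ROWS is a JSON object of lists of equal length, an entry for each row: "translation": the shift along the tool's x, y, z in cm, a list of three; "dr": the turn, a rotation vector about the tool's x, y, z in rad, a list of three; "jaw": the closure in counts, from 0 (fully open) to 255 (shut). A call has exactly 10 rows; each row is the pose to reach, as a shift and turn from the pose commanded when the call began, along the tool's axes at that moment; what a row does not reach only later rows make up. A row lasts 1/12 s, in which the tool goes at most 41.7 mm and 7.16 degrees, less where a joint would pass 70% of its speed; a pose out of reach is approached as far as the arm can. A call with a gripper value outside its range is refused whole. The fingers move at their own pace and stop on an object; FORCE is the grip in N (left out, the last holds). Time passes only in rows, so rows that repeat a pose let the fingers close, or fill a call up. It gives the time, the measured TCP pose, the force and the opening at its end, in the units of the state.
- status.get_obs(): the state, without advancing time (a new reading comes with each control period).
- vision.camera(name): name is "side" or "top" or "wrist"; returns the picture (480x640x3 uint8, red, green, blue); there is no depth.
- vision.get_calibration(name): a dict with "camera_matrix" (3x3 intrinsics, pixels), "T" (4x4, takes a point from camera to world coordinates). Camera axes: x right, y down, z forward; pixel columns grow to the right and rows downward; lengths in m; the calibration is good to about 2 mm. A picture is of the moment at which its call begins: read the wrist's pose just before it. get_calibration takes no time and is no camera call; for the wrist camera it gives the pose at the moment of the call.
- ticket.close_job(): hands the job in, once; it reports no verdict.
Trained networks look in the newest picture that a camera, given by its name, has taken for a name from the list of things; names that differ only in an ending like _2 or _b are one class to them, and where a whole thing is asked for, a point or a joint stands for the part that bears it (a point fixed in the world has none). Each returns a list of dicts, best first, with "score" (0 to 1); they miss things now and then, are a little off and sometimes report something else, mostly with a low value. They report only what shows in the picture. A call takes as long as a camera call. They do not tell look-alikes from the thing itself.
- find_in(camera, label): "box" ([left, top, right, bottom] in pixels, round what is visible of it).
The state is a dict: "clock": time; "joint_positions": joint angles; "qvel": joint speeds; "effort": joint torques, N m; "tool_pos": TCP position; "ee_rot": TCP orientation; "ft_force": force on the tool from outside, world axes, zero at the start; "ft_torque": the same for the moment, N m; "gripper_width": finger opening in m.
Only numpy, scipy, OpenCV 4.12 (cv2) and the standard library are available. Lean on these libraries where they do the work, as an engineer would, in place of code of your own. Each camera call takes 0.05 s, during which the arm holds its last target.

### The job

Fit the round cover that has two side lugs onto the lamp housing lying face up on the bench: hang its lugs on the housing's raised rim, clear of the two hooks, then twist it clockwise (seen from above) until both lugs are under the hooks and have dropped fully down into their notches. Let go of it there, and leave the plain cover without lugs where it lies.

Things in the scene. Friction and masses are not known exactly. Their poses are not given: they have to be found in the camera images.
- lamp: Round aluminium lamp housing, 182 mm across, fixed, face up. Origin: centre of its underside, z up. Flat face at z 30 mm; on it a raised rim, radii 48 to 74 mm, top at z 40 mm, with two notches down to the face, at +x and -x, each reaching 20 degrees either side of the x axis. Lugs drop in when within 9 degrees of the x axis; turned 30 to 60 degrees anticlockwise of it they meet bare rim.
- hook (a point): The +x one of two alike dark steel hooks over the notches: point on the lip's underside, 66 mm from the housing's axis, z 56 mm (lip top 62). Lip from radius 54 mm out to a wall at 78 (outside 86), 42 mm along the rim. A wall shuts its clockwise end (seen from above): 8 mm lugs slide in over the rim, turning clockwise from above, with 16 mm of height.
- lug_cover: The right cover: loose grey disc, 90 mm across, 8 mm thick, white face, 0.22 kg. Two dark steel lugs stick out along its +x and -x: 12 wide, 8 thick, level with the underside, tips at radius 68 mm. Upright grip blade in the middle: 50 mm along x, 14 along y, top 58 mm above the underside. Origin: centre of the underside, z up; a half turn changes nothing. Locked, it lies flat on the housing's face.
- plain_cover: The wrong cover, to be left alone: loose grey disc, 104 mm across and 8 mm thick, with a white face and the same grip blade (50 x 14 mm, top at 58 mm) but no lugs. Origin at the centre of its underside, z up.
Mind the look-alikes: they are no part of the job. Leave any blue or purple look-alike of the lug_cover alone.

How it is judged:
On the way:
1. the lug cover is down on the housing's rim, its lugs clear of the hooks (z of lug_cover in the frame of lamp between 0.025 and 0.05 m and horizontal distance between lug_cover and lamp below 0.025 m and angle between the x axis of lug_cover and the x axis of lamp, either way round above 0.3 rad), for 0.05 s.
At the end, for the whole second after the job is handed in: The lug cover is at rest, level within 6 degrees, 26 to 34 mm above the housing origin (seated on its face), within 18 mm of its axis, lug line within 12.6 degrees of the hook line, both lugs down in the notches; the plain cover is within 30 mm of its start (z of lug_cover in the frame of lamp between 0.026 and 0.034 m and horizontal distance between lug_cover and lamp below 0.018 m and angle between the x axis of lug_cover and the x axis of lamp, either way round below 0.22 rad and angle between lug_cover's own z axis and vertical below 0.1 rad and linear speed of lug_cover below 0.02 m/s and angular speed of lug_cover below 0.1 rad/s and distance of plain_cover from where it was at the start of the episode below 0.03 m); the robot touches nothing.
It fails at once if the plain cover is shoved more than 30 mm or lifted away (distance of plain_cover from where it was at the start of the episode above 0.03 m).
It also fails if it takes over 43 s, if anything falls off the work surface, if the arm or the gripper's body presses on something with over 40 N, if the wrist force passes 120 N, or if a joint passes its speed limit or range.

## Working session

There is one attempt and no reset: what is moved stays moved. The work goes in short steps, Python scripts to look and compute and a shell command to move; the robot and the scene stay as the last step left them, time stands still between calls to the robot, and variables do not carry over. Pictures are saved under pics/ and viewed, and the job is handed in when it is done.

```bash
ls; mkdir -p pics
python3 - <<'E'
from workcell import status, vision, ticket, find_in, robot
import cv2
o=status.get_obs();print(o);print(robot.hold_point_z)
for c in ["top","side","wrist"]:
    im=vision.camera(c);cv2.imwrite(f"pics/{c}0.png",im[:,:,::-1])
    for l in ["lamp","hook","lug_cover","plain_cover"]:
        print(c,l,[( [round(v) for v in d["box"]],round(d["score"],2)) for d in find_in(c,l)][:4])
    k=vision.get_calibration(c);print(k["camera_matrix"].tolist(),k["T"].round(4).tolist() if hasattr(k["T"],'round') else k["T"])
E
```

```text
pics
{'clock': 0.0, 'joint_positions': array([-1.13898292e+00,  1.26395102e-01, -4.05904768e-02,  1.40544168e+00,
        2.67003250e-05,  1.57079360e+00]), 'qvel': array([-8.01725811e-05, -7.00899303e-05,  1.05976396e-04, -5.86915698e-04,
        1.33241716e-03, -4.38397988e-04]), 'effort': array([-6.42931536e-04, -4.35909104e+01,  3.52928424e+01,  1.70749339e-02,
        5.91267485e-05,  5.46967058e-06]), 'tool_pos': array([ 0.21955456, -0.47642677,  0.2305286 ]), 'ee_rot': array([-3.06709026e+00, -6.72694973e-01,  5.07608218e-04]), 'ft_force': array([0.64302942, 0.01901975, 0.48340096]), 'ft_torque': array([ 0.03397195,  0.06429998, -0.04011353]), 'gripper_width': 0.0853521123081185}
0.0187
top lamp [([133, 218, 179, 265], 0.45)]
top hook [([240, 229, 324, 308], 0.6)]
top lug_cover [([379, 164, 440, 207], 0.66), ([467, 170, 516, 212], 0.59), ([356, 240, 396, 300], 0.57)]
top plain_cover [([132, 215, 178, 264], 0.66)]
[[504.36378786652375, 0.0, 321.2253632956835], [0.0, 504.36378786652375, 238.94429762782678], [0.0, 0.0, 1.0]] [[-0.0271, -0.9873, 0.1568, 0.4115], [-0.9996, 0.0267, 
[... 159 characters left out ...]
side lug_cover [([318, 196, 355, 229], 0.85), ([358, 239, 408, 269], 0.79), ([362, 176, 404, 205], 0.6)]
side plain_cover [([192, 328, 241, 372], 0.89)]
[[532.4521371288696, 0.0, 326.88188429664586], [0.0, 532.4521371288696, 243.5292901098879], [0.0, 0.0, 1.0]] [[-0.7893, -0.3621, 0.4959, -0.0493], [-0.614, 0.4548, -0.6451, 0.7243], [0.0081, -0.8136, -0.5813, 0.8288], [0.0, 0.0, 0.0, 1.0]]
wrist lamp []
wrist hook []
wrist lug_cover []
wrist plain_cover []
[[346.3397507216955, 0.0, 320.8196068003366], [0.0, 346.3397507216955, 242.18352360956607], [0.0, 0.0, 1.0]] [[0.4189, -0.8626, -0.2837, 0.2928], [-0.908, -0.3977, -0.1317, -0.4432], [0.0008, 0.3128, -0.9498, 0.3736], [0.0, 0.0, 0.0, 1.0]]
```

View pics/top0.png

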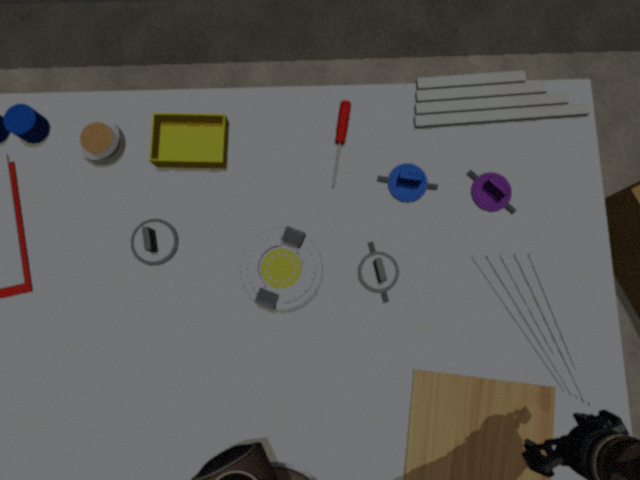

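View pics/side0.png

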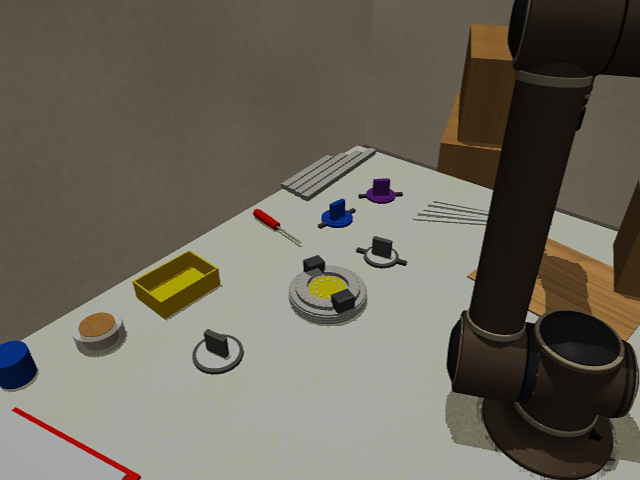

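Run:
```python
import cv2
a=cv2.imread('pics/top0.png')[150:320,220:530]
cv2.imwrite('pics/topcrop.png',cv2.resize(a,None,fx=2.5,fy=2.5,interpolation=cv2.INTER_CUBIC))
```

```text
(no output)
```

View pics/topcrop.png

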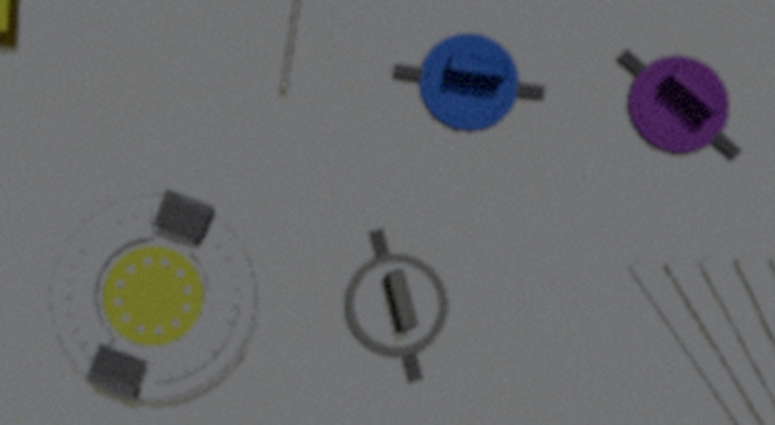

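The top view shows three lugged covers: grey/white at (379,272), blue at (407,183) and purple at (491,192). The plain cover is at (155,242). The grey one fits: white face and dark lugs, confirmed in the crop. The lamp is at about (281,268), with hooks at (293,237) and (267,299).

```bash
cat > h.py <<'E'
import numpy as np, cv2
from workcell import status, vision, find_in
from scipy.spatial.transform import Rotation as R
def ray(cal,uv,z):
    K=np.array(cal["camera_matrix"]);T=np.array(cal["T"])
    d=T[:3,:3]@np.linalg.solve(K,[uv[0],uv[1],1.]);o=T[:3,3]
    return o+d*(z-o[2])/d[2]
def proj(cal,P):
    K=np.array(cal["camera_matrix"]);T=np.array(cal["T"])
    p=K@(T[:3,:3].T@(np.asarray(P)-T[:3,3]));return p[:2]/p[2]
E
python3 - <<'E'
from h import *
c=vision.get_calibration("top")
f=lambda x,y,z:ray(c,(x/2.5+220-.3,y/2.5+150-.3),z)
t1=f(377,231,.008);t2=f(414,380,.008);d=f(397,304,.008)
print(t1,t2,(t1+t2)/2,d,np.linalg.norm(t1-t2),np.degrees(np.arctan2(*(t1-t2)[1::-1])))
h1=f(184,217,.06);h2=f(118,373,.06);y=f(153,296,.03)
print(h1,h2,(h1+h2)/2,y,np.linalg.norm(h1-h2),np.degrees(np.arctan2(*(h1-h2)[1::-1])))
E
grep -n "" /dev/null; cat > /dev/null
```

```text
[ 0.57543079 -0.21549556  0.008     ] [ 0.44464758 -0.24189082  0.008     ] [ 0.51003919 -0.22869319  0.008     ] [ 0.51070506 -0.23018008  0.008     ] 0.13342023151628568 11.41041346944821
[ 0.58388427 -0.04882928  0.06      ] [0.45537404 0.00781704 0.06      ] [ 0.51962915 -0.02050612  0.06      ] [ 0.52119073 -0.0195712   0.03      ] 0.14044104493681317 -23.787517337719905
```

```bash
cat >> h.py <<'E'
def goto(p,yaw):
    o=status.get_obs();M=R.from_rotvec(o["ee_rot"])
    c,s=np.cos(np.radians(yaw)),np.sin(np.radians(yaw))
    W=R.from_matrix(np.array([[c,s,0],[s,-c,0],[0,0,-1]]))
    x=M.as_matrix()[:,0]
    print("clock",round(o["clock"],2),"pos",o["tool_pos"].round(4),"yaw",np.degrees(np.arctan2(x[1],x[0])).round(2),"w",o["gripper_width"].round(4),"F",o["ft_force"].round(1),"j",o["joint_positions"].round(2))
    print("cm",(M.inv().apply(np.array(p)-o["tool_pos"])*100).round(2),"dr",(M.inv()*W).as_rotvec().round(4))
E
python3 -c "
from h import *
goto([.51,-.229,.2],11.4)"
python3 -m inch '{"translation":[[3,-0.8,0],[7,-2,0],[11,-3,0],[15,-4.2,0],[19,-5.3,0],[23,-6.4,0],[27,-7.5,0],[31,-8.6,0],[34.5,-9.7,0],[36.7,-10.3,0]],"dr":[[0,0,0.03],[0,0,0.06],[0,0,0.09],[0,0,0.12],[0,0,0.15],[0,0,0.18],[0,0,0.2],[0,0,0.22],[0,0,0.232],[0,0,0.232]],"jaw":[0,0,0,0,0,0,0,0,0,0]}' 60
python3 - <<'E'
from h import *
goto([.51,-.229,.2],11.4)
c=vision.get_calibration("wrist");im=vision.camera("wrist");cv2.imwrite("pics/w1.png",im[:,:,::-1])
print(proj(c,[.51,-.229,.008]),proj(c,[.5767,-.2155,.008]),proj(c,[.4433,-.2424,.008]))
E
```

```text
clock: 1.58
tool_pos: [0.5122, -0.227, 0.2311]
ee_rot: [-3.125, -0.317, -0.001]
ft_force: [-0.1, 0.3, 0.5]
gripper_width: 0.0857Traceback (most recent call last):
  File "<string>", line 3, in <module>
    goto([.51,-.229,.2],11.4)
    ~~~~^^^^^^^^^^^^^^^^^^^^^
  File "h.py", line 16, in goto
    print("clock",round(o["clock"],2),"pos",o["tool_pos"].round(4),"yaw",np.degrees(np.arctan2(x[1],x[0])).round(2),"w",o["gripper_width"].round(4),"F",o["ft_force"].round(1),"j",o["joint_positions"].round(2))
                                                                                                                        ^^^^^^^^^^^^^^^^^^^^^^^^
AttributeError: 'float' object has no attribute 'round'
Traceback (most recent call last):
  File "h.py", line 16, in goto
    print("clock",round(o["clock"],2),"pos",o["tool_pos"].round(4),"yaw",np.degrees(np.arctan2(x[1],x[0])).round(2),"w",o["gripper_width"].round(4),"F",o["ft_force"].round(1),"j",o["joint_positions"].round(2))
                                                                                                                        ^^^^^^^^^^^^^^^^^^^^^^^^
AttributeError: 'float' object has no attribute 'round'
```

```bash
sed -i 's/o\["gripper_width"\].round(4)/round(o["gripper_width"],4)/' h.py
python3 - <<'E'
from h import *
goto([.51,-.229,.13],11.4)
c=vision.get_calibration("wrist");im=vision.camera("wrist");cv2.imwrite("pics/w1.png",im[:,:,::-1])
print(proj(c,[.51,-.229,.008]),proj(c,[.5767,-.2155,.008]),proj(c,[.4433,-.2424,.008]))
E
```

```text
clock 1.58 pos [ 0.5122 -0.227   0.2311] yaw 11.57 w 0.0857 F [-0.1  0.3  0.5] j [-0.42  0.19  0.04  1.42  0.    2.52]
cm [-0.26  0.16 10.11] dr [-0.0004 -0.0007  0.003 ]
[322.01599929 209.45928209] [322.26774946 143.85009666] [321.70533907 267.98767029]
```

View pics/w1.png

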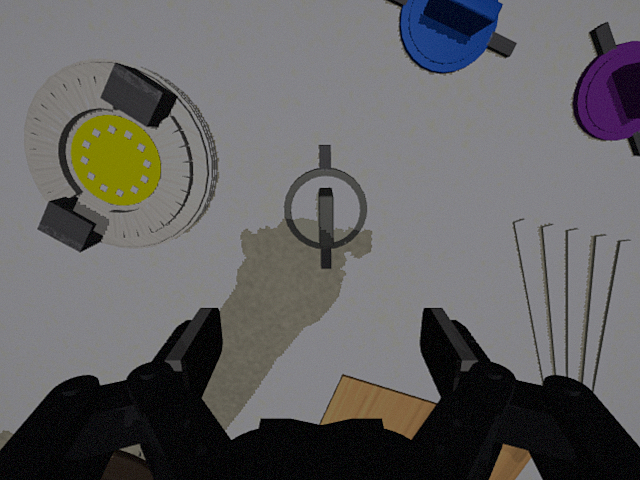

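```bash
python3 - <<'E'
from h import *
c=vision.get_calibration("wrist")
f=lambda u,v,z:ray(c,(u,v),z)
def seg(a,b):
    print(a.round(4),b.round(4),((a+b)/2).round(4),np.linalg.norm(a-b).round(4),np.degrees(np.arctan2(*(a-b)[1::-1])).round(2))
seg(f(324.5,145,.008),f(326,269,.008))
# blade top centreline ends
seg(f(325.5,189,.058),f(326,189,.058))
print(f(326,209,.0085))
print("disc l/r",f(285,209,.008),f(367,209,.008))
print("lamp yellow", f(116.5,160,.03))
E
python3 -m inch '{"translation":[[0,0,0],[0,0,0],[0,0,0],[0,0,0],[0,0,0],[0,0,0],[0,0,0],[0,0,0],[0,0,0],[0,0,0]],"dr":[[0,0,-0.12],[0,0,-0.24],[0,0,-0.36],[0,0,-0.48],[0,0,-0.6],[0,0,-0.72],[0,0,-0.84],[0,0,-0.96],[0,0,-1.08],[0,0,-1.2]],"jaw":[0,0,0,0,0,0,0,0,0,0]}'
python3 -m inch '{"translation":[[0,0,0],[0,0,0],[0,0,0],[0,0,0],[0,0,0],[0,0,0],[0,0,0],[0,0,0],[0,0,0],[0,0,0]],"dr":[[0,0,-0.12],[0,0,-0.24],[0,0,-0.36],[0,0,-0.48],[0,0,-0.6],[0,0,-0.72],[0,0,-0.84],[0,0,-0.96],[0,0,-1.08],[0,0,-1.2]],"jaw":[0,0,0,0,0,0,0,0,0,0]}'
python3 -c "
from h import *
goto([.51,-.23,.13],191.4)"
```

```text
[ 0.5782 -0.2161  0.008 ] [ 0.4455 -0.2458  0.008 ] [ 0.5118 -0.231   0.008 ] 0.136 12.65
[ 0.5425 -0.224   0.058 ] [ 0.5426 -0.2245  0.058 ] [ 0.5426 -0.2243  0.058 ] 0.0005 101.75
[ 0.51372595 -0.23132079  0.0085    ]
disc l/r [ 0.50463637 -0.18817245  0.008     ] [ 0.52259714 -0.27452034  0.008     ]
lamp yellow [ 0.52441387 -0.02146095  0.03      ]
clock: 2.47
tool_pos: [0.5097, -0.2299, 0.2313]
ee_rot: [-2.397, -2.031, 0.0]
ft_force: [0.3, 0.1, -0.5]
gripper_width: 0.0853
clock: 3.3
tool_pos: [0.5097, -0.2299, 0.2313]
ee_rot: [-0.832, -3.029, 0.0]
ft_force: [-0.5, 0.4, 0.3]
gripper_width: 0.0852
clock 3.3 pos [ 0.5097 -0.2299  0.2313] yaw 149.29 w 0.0852 F [-0.5  0.4  0.3] j [-0.42  0.19  0.04  1.42 -0.    0.11]
cm [-3.000e-02  1.000e-02  1.013e+01] dr [-1.00e-04 -1.00e-04 -7.35e-01]
```

```bash
python3 -m inch '{"translation":[[-0.2,0,1],[-0.2,0,2.5],[-0.2,0,4],[-0.2,0,5.5],[-0.2,0,7],[-0.2,0,8.5],[-0.2,0,10],[-0.2,0,10],[-0.2,0,10],[-0.2,0,10]],"dr":[[0,0,-0.1],[0,0,-0.2],[0,0,-0.3],[0,0,-0.4],[0,0,-0.5],[0,0,-0.6],[0,0,-0.7],[0,0,-0.75],[0,0,-0.75],[0,0,-0.75]],"jaw":[0,0,0,0,0,0,0,0,0,0]}'
python3 - <<'E'
from h import *
goto([.5115,-.2305,.028],192.2)
c=vision.get_calibration("wrist");im=vision.camera("wrist");cv2.imwrite("pics/w2.png",im[:,:,::-1])
print(proj(c,[.5115,-.2305,.008]),proj(c,[.578,-.216,.008]),proj(c,[.445,-.245,.008]))
E
```

```text
clock: 4.13
tool_pos: [0.5116, -0.2309, 0.1314]
ee_rot: [-0.324, 3.125, 0.0]
ft_force: [-1.0, -0.5, 0.2]
gripper_width: 0.0857
clock 4.13 pos [ 0.5116 -0.2309  0.1314] yaw -168.17 w 0.0857 F [-1.  -0.5  0.2] j [-0.42  0.21 -0.16  1.2   0.   -0.63]
cm [ 0.    0.04 10.34] dr [ 0.      0.     -0.0065]
[321.59413396 233.47004781] [322.15477616 309.04494584] [320.94036951 145.34221516]
```

View pics/w2.png

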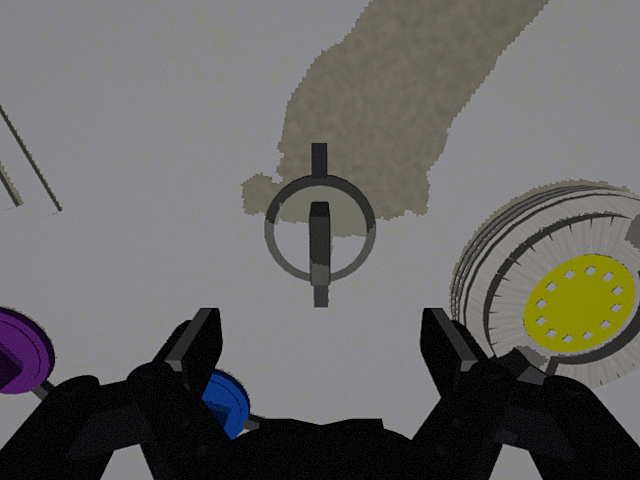

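The cover is well centred between the jaws: lug tips are at (319,144) and (321,307), within 2 px of the prediction. I'll descend and grip.

```bash
python3 -m inch '{"translation":[[0,0,2],[0,0,4],[0,0,6],[0,0,8],[0,0,9.5],[0,0,10.3],[0,0,10.3],[0,0,10.3],[0,0,10.3],[0,0,10.3]],"dr":[[0,0,0],[0,0,0],[0,0,0],[0,0,0],[0,0,0],[0,0,0],[0,0,0],[0,0,0],[0,0,0],[0,0,0]],"jaw":[0,0,0,0,0,0,0,100,255,255]}' 60
python3 -m inch '{"translation":[[0,0,0],[0,0,0],[0,0,0],[0,0,0],[0,0,0],[0,0,0],[0,0,0],[0,0,0],[0,0,0],[0,0,0]],"dr":[[0,0,0],[0,0,0],[0,0,0],[0,0,0],[0,0,0],[0,0,0],[0,0,0],[0,0,0],[0,0,0],[0,0,0]],"jaw":[255,255,255,255,255,255,255,255,255,255]}' 60
python3 -m inch '{"translation":[[0,0,-1],[0,0,-3],[0,0,-5],[0,0,-7],[0,0,-9],[0,0,-11],[0,0,-12],[0,0,-12],[0,0,-12],[0,0,-12]],"dr":[[0,0,0],[0,0,0],[0,0,0],[0,0,0],[0,0,0],[0,0,0],[0,0,0],[0,0,0],[0,0,0],[0,0,0]],"jaw":[255,255,255,255,255,255,255,255,255,255]}' 60
python3 - <<'E'
from h import *
goto([.521,-.0205,.15],201.2)
c=vision.get_calibration("wrist");im=vision.camera("wrist");cv2.imwrite("pics/w3.png",im[:,:,::-1])
im=vision.camera("side");cv2.imwrite("pics/s3.png",im[:,:,::-1])
E
```

```text
clock: 5.02
tool_pos: [0.5125, -0.2311, 0.0297]
ee_rot: [-0.326, 3.123, -0.002]
ft_force: [-0.1, 0.4, 0.6]
gripper_width: 0.0517
clock: 5.85
tool_pos: [0.5121, -0.2309, 0.029]
ee_rot: [-0.326, 3.124, -0.001]
ft_force: [-0.4, 1.0, 5.2]
gripper_width: 0.0129
clock: 6.68
tool_pos: [0.5109, -0.2304, 0.1468]
ee_rot: [0.326, -3.123, -0.002]
ft_force: [-0.9, -0.1, -2.7]
gripper_width: 0.0131
clock 6.68 pos [ 0.5109 -0.2304  0.1468] yaw -168.07 w 0.0131 F [-0.9 -0.1 -2.7] j [-0.42  0.21 -0.13  1.24 -0.   -0.63]
cm [-5.32 20.33 -0.3 ] dr [ 0.0015 -0.0017 -0.1618]
```

View pics/w3.png

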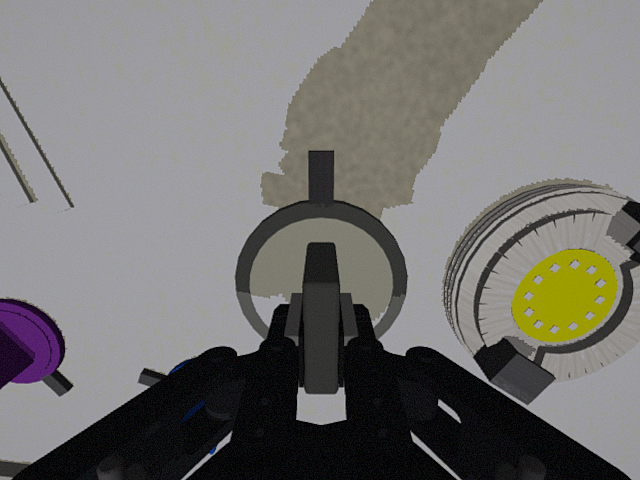

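```bash
python3 - <<'E'
from h import *
c=vision.get_calibration("wrist");t=status.get_obs()["tool_pos"]
M=R.from_rotvec(status.get_obs()["ee_rot"])
zt=t[2]-.029+.008
for uv,n in (((321,151),68),((321,201),45)):
    p=ray(c,uv,zt); print(n,M.inv().apply(p-t).round(4))
im=cv2.imread("pics/w3.png");
def yell(fn,cal):
    im=cv2.imread(fn);h=cv2.cvtColor(im,cv2.COLOR_BGR2HSV)
    m=cv2.inRange(h,(22,150,60),(35,255,255))
    n,l,s,ce=cv2.connectedComponentsWithStats(m);cand=[i for i in range(1,n) if s[i,4]>300]
    for i in cand:
        pts=np.argwhere(l==i)[:,::-1].astype(np.int32);h=cv2.convexHull(pts)[:,0]
        w=np.array([ray(cal,q,.03)[:2] for q in h]);(cx,cy),r=cv2.minEnclosingCircle(w.astype(np.float32))
        print(fn,s[i],cx,cy,r)
yell("pics/w3.png",c); yell("pics/top0.png",vision.get_calibration("top"))
for z in (.06,):
    a=vision.get_calibration("top")
E
python3 - <<'E'
import cv2
a=cv2.imread('pics/top0.png')[215:320,230:335]
cv2.imwrite('pics/lampcrop.png',cv2.resize(a,None,fx=5.5,fy=5.5,interpolation=cv2.INTER_CUBIC))
E
```

```text
68 [ 0.0702 -0.0001  0.0212]
45 [ 0.047  -0.0001  0.0211]
pics/w3.png [ 512  249  105   93 6632] 0.520964503288269 -0.022252852097153664 0.04284536838531494
pics/top0.png [ 150  114   76   49 2905] 0.8185076117515564 0.18258078396320343 0.09621862322092056
pics/top0.png [262 250  38  37 812] 0.5217031836509705 -0.01875254511833191 0.04044840484857559
```

View pics/lampcrop.png

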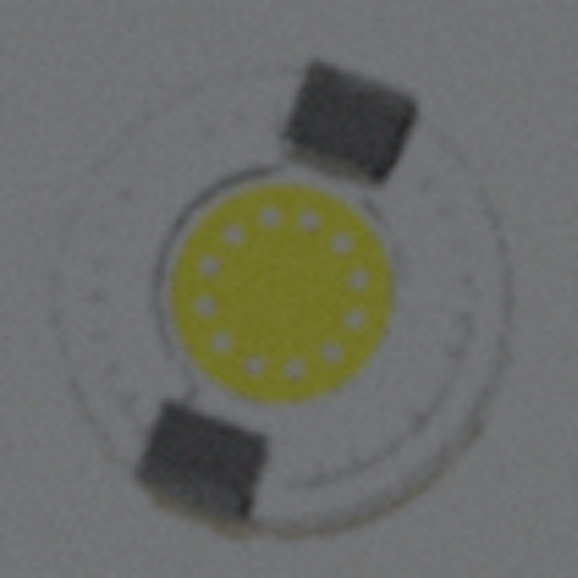

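View pics/s3.png

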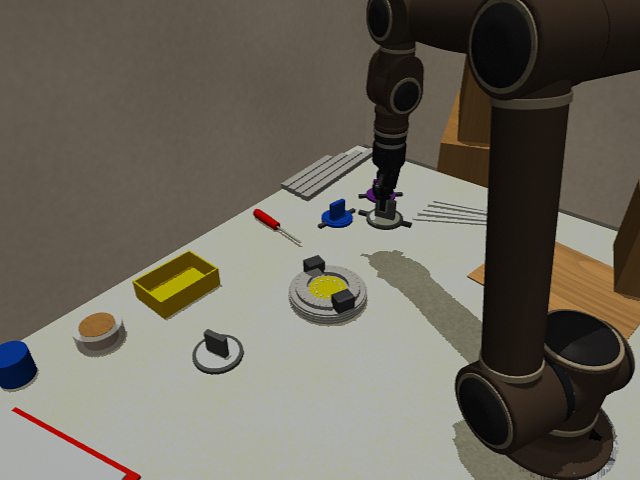

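Run:
```python
from h import *
c=vision.get_calibration("wrist");o=status.get_obs()
def Tm(p,r):
    T=np.eye(4);T[:3,:3]=R.from_rotvec(r).as_matrix();T[:3,3]=p;return T
E=np.linalg.inv(Tm(o["tool_pos"],o["ee_rot"]))@np.array(c["T"])
c1=dict(camera_matrix=c["camera_matrix"],T=Tm([.5122,-.2270,.2311],[-3.125,-.317,-.001])@E)
# refit w1 pose by yaw/pos is approximate
def draw(fn,cal,yaw,x,y,roi,s,out):
    im=cv2.imread(fn)
    u0,v0,u1,v1=roi
    im=cv2.resize(im[v0:v1,u0:u1],None,fx=s,fy=s,interpolation=cv2.INTER_CUBIC)
    a=np.radians(yaw);c_,s_=np.cos(a),np.sin(a)
    def P(l): 
        q=proj(cal,[x+c_*l[0]-s_*l[1],y+s_*l[0]+c_*l[1],l[2]]);return ((q-[u0,v0]+.5)*s-.5).round().astype(int)
    for sg in (1,-1):
        pts=np.array([P([sg*p,sg*q,.062]) for p,q in((54,-21),(54,21),(86,21),(86,-21))] if 0 else [P([sg*p/1000,sg*q/1000,.062]) for p,q in((54,-21),(54,21),(86,21),(86,-21))])
        cv2.polylines(im,[pts],True,(0,255,0),1)
    for r,z,col in((.048,.04,(255,0,0)),(.074,.04,(0,0,255)),(.091,.03,(255,0,255))):
        pts=np.array([P([r*np.cos(t),r*np.sin(t),z]) for t in np.linspace(0,6.28,60)])
        cv2.polylines(im,[pts],True,col,1)
    cv2.imwrite(out,im)
    return im
x,y,w=.521,-.0205,-23.5
i1=draw("pics/top0.png",vision.get_calibration("top"),w,x,y,(225,215,337,323),3.5,"pics/o1.png")
i2=draw("pics/w1.png",c1,w,x,y,(10,45,230,265),1.7,"pics/o2.png")
h=min(i1.shape[0],i2.shape[0]);
cv2.imwrite("pics/o12.png",np.hstack([i1[:h],i2[:h]]))
```

```text
(no output)
```

View pics/o12.png

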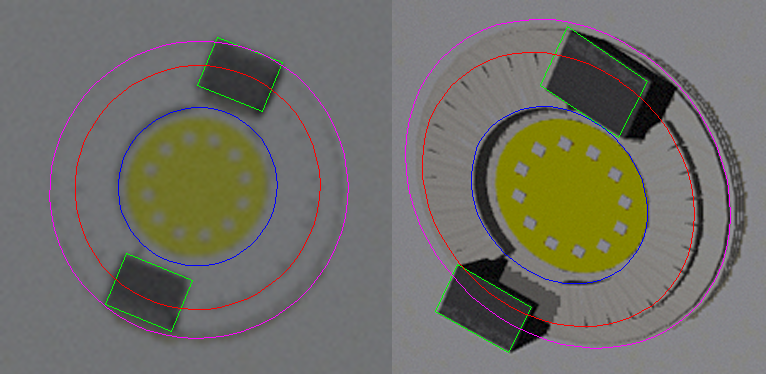

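```bash
python3 -c "
from h import *
goto([.5219,-.0202,.147],202)"
```

```text
clock 6.78 pos [ 0.5108 -0.2303  0.1467] yaw -168.07 w 0.0134 F [-0.2  0.3 -2.3] j [-0.42  0.21 -0.13  1.24 -0.   -0.63]
cm [-5.430e+00  2.033e+01 -1.000e-02] dr [ 0.0018 -0.0021 -0.1758]
```

```bash
python3 -m inch '{"translation":[[-0.5,2,0],[-1.2,4.5,0],[-1.9,7,0],[-2.6,9.5,0],[-3.3,12,0],[-4,14.5,0],[-4.6,17,0],[-5.1,19,0],[-5.43,20.3,0],[-5.43,20.3,0]],"dr":[[0,0,-0.02],[0,0,-0.04],[0,0,-0.06],[0,0,-0.08],[0,0,-0.1],[0,0,-0.12],[0,0,-0.14],[0,0,-0.16],[0,0,-0.176],[0,0,-0.176]],"jaw":[255,255,255,255,255,255,255,255,255,255]}' 60
python3 - <<'E'
from h import *
goto([.5219,-.0202,.075],202)
for n in("wrist","top"):
    im=vision.camera(n);cv2.imwrite(f"pics/{n}4.png",im[:,:,::-1])
E
```

```text
clock: 7.62
tool_pos: [0.5222, -0.0185, 0.1472]
ee_rot: [0.605, -3.081, -0.002]
ft_force: [-1.0, -0.2, -1.6]
gripper_width: 0.0129
clock 7.62 pos [ 0.5222 -0.0185  0.1472] yaw -157.78 w 0.0129 F [-1.  -0.2 -1.6] j [-0.04  0.14 -0.21  1.22  0.   -0.42]
cm [ 0.08 -0.15  7.22] dr [ 0.0015 -0.0013  0.0038]
```

View pics/wrist4.png

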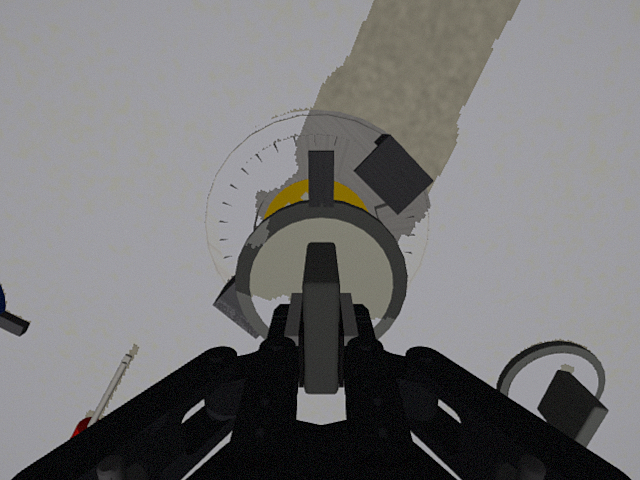

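```bash
cat >> h.py <<'E'
def draw(fn,cal,yaw,x,y,roi,s,out):
    im=cv2.imread(fn); u0,v0,u1,v1=roi
    im=cv2.resize(im[v0:v1,u0:u1],None,fx=s,fy=s,interpolation=cv2.INTER_CUBIC)
    a=np.radians(yaw);c_,s_=np.cos(a),np.sin(a)
    def P(l):
        q=proj(cal,[x+c_*l[0]-s_*l[1],y+s_*l[0]+c_*l[1],l[2]]);return ((q-[u0,v0]+.5)*s-.5).round().astype(int)
    for sg in (1,-1):
        pts=np.array([P([sg*p/1000,sg*q/1000,.062]) for p,q in((54,-21),(54,21),(86,21),(86,-21))])
        cv2.polylines(im,[pts],True,(0,255,0),1)
    for r,z,col in((.048,.04,(255,0,0)),(.074,.04,(0,0,255)),(.091,.03,(255,0,255))):
        pts=np.array([P([r*np.cos(t),r*np.sin(t),z]) for t in np.linspace(0,6.28,60)])
        cv2.polylines(im,[pts],True,col,1)
    cv2.imwrite(out,im)
E
python3 -c "
from h import *
draw('pics/wrist4.png',vision.get_calibration('wrist'),-23,.5205,-.021,(180,90,460,370),2.1,'pics/o4.png')"
```

```text
(no output)
```

View pics/o4.png

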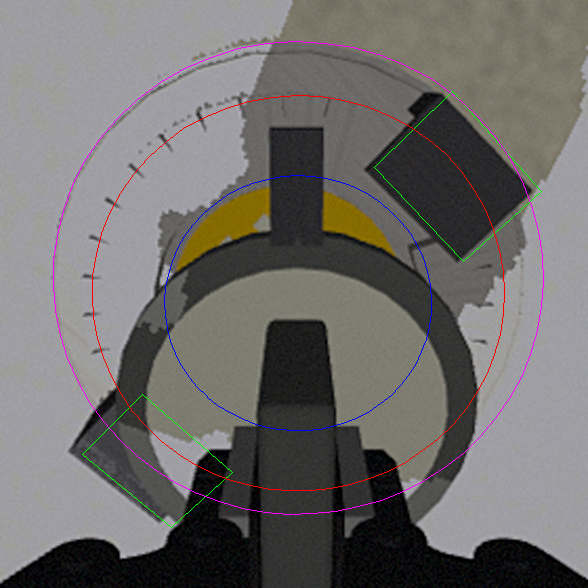

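Run:
```python
from h import *
cal=vision.get_calibration('top');roi=(215,205,347,337);s=5.5
draw('pics/top4.png',cal,-23,.5205,-.021,roi,s,'pics/o5.png')
im=cv2.imread('pics/o5.png')
P=lambda l:((proj(cal,l)-[roi[0],roi[1]]+.5)*s-.5).round().astype(int)
pts=np.array([P([.5203+.045*np.cos(t),-.0193+.045*np.sin(t),.126]) for t in np.linspace(0,6.28,60)])
cv2.polylines(im,[pts],True,(0,255,255),1)
cv2.imwrite('pics/o5.png',im[:590])
```

```text
(no output)
```

View pics/o5.png

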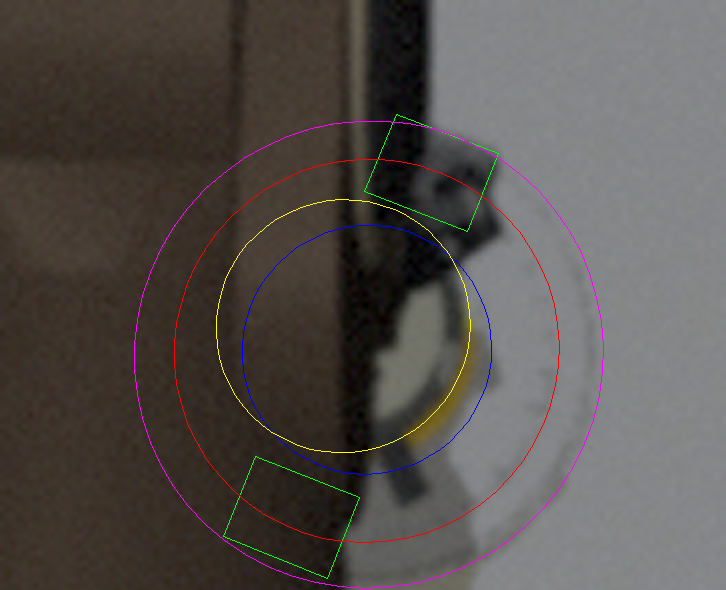

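```bash
python3 -c "
from h import *
goto([.5228,-.0218,.077],202)"
python3 -m inch '{"translation":[[0.1,-0.3,0.5],[0.1,-0.3,1.5],[0.1,-0.3,3],[0.1,-0.3,4.5],[0.1,-0.3,5.5],[0.1,-0.3,6.3],[0.1,-0.3,6.8],[0.1,-0.3,7],[0.1,-0.3,7],[0.1,-0.3,7]],"dr":[[0,0,0],[0,0,0],[0,0,0],[0,0,0],[0,0,0],[0,0,0],[0,0,0],[0,0,0],[0,0,0],[0,0,0]],"jaw":[255,255,255,255,255,255,255,255,255,255]}' 60
python3 - <<'E'
from h import *
goto([.5228,-.0218,.077],202)
for n in("wrist","side"):
    im=vision.camera(n);cv2.imwrite(f"pics/{n}6.png",im[:,:,::-1])
a=cv2.imread("pics/side6.png")[225:345,260:400];cv2.imwrite("pics/side6c.png",cv2.resize(a,None,fx=5,fy=5,interpolation=cv2.INTER_CUBIC))
draw('pics/wrist6.png',vision.get_calibration('wrist'),-23,.5205,-.021,(150,90,490,390),2,'pics/o6.png')
E
```

```text
clock 7.72 pos [ 0.5224 -0.0206  0.1475] yaw -157.94 w 0.0134 F [ 0.1  0.8 -2.4] j [-0.04  0.14 -0.21  1.22 -0.   -0.42]
cm [-0.01 -0.13  7.05] dr [ 0.0002 -0.0015  0.0011]
clock: 8.55
tool_pos: [0.5233, -0.0241, 0.0788]
ee_rot: [-0.6, 3.083, -0.0]
ft_force: [-0.1, 0.4, -2.6]
gripper_width: 0.0136
clock 8.55 pos [ 0.5233 -0.0241  0.0788] yaw -157.99 w 0.0136 F [-0.1  0.4 -2.6] j [-0.05  0.17 -0.33  1.07 -0.   -0.43]
cm [-0.04  0.23  0.18] dr [-0.0003  0.0007  0.0002]
```

View pics/o6.png

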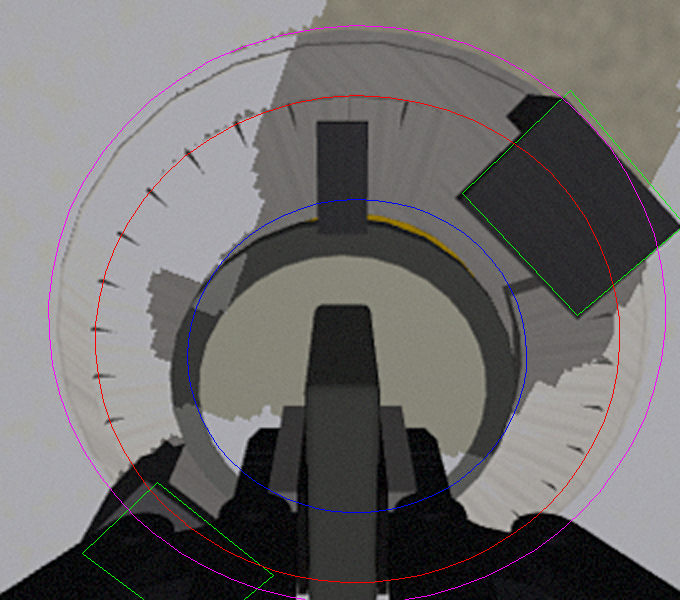

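View pics/side6c.png

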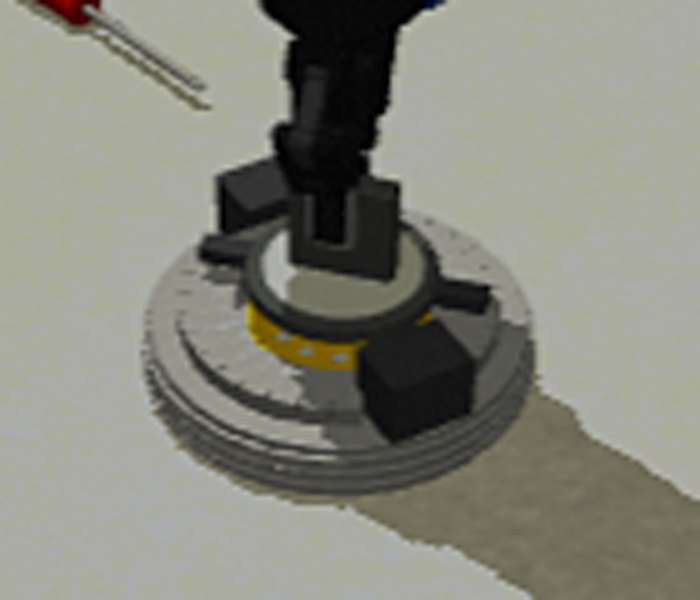

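```bash
python3 -m inch '{"translation":[[0,0.1,0],[0,0.28,0],[0,0.28,0.2],[0,0.28,0.4],[0,0.28,0.6],[0,0.28,0.75],[0,0.28,0.85],[0,0.28,0.9],[0,0.28,0.95],[0,0.28,0.95]],"dr":[[0,0,0],[0,0,0],[0,0,0],[0,0,0],[0,0,0],[0,0,0],[0,0,0],[0,0,0],[0,0,0],[0,0,0]],"jaw":[255,255,255,255,255,255,255,255,255,255]}' 60
python3 - <<'E'
from h import *
for n in("wrist","side"):
    im=vision.camera(n);cv2.imwrite(f"pics/{n}7.png",im[:,:,::-1])
goto([.5225,-.0208,.069],202)
a=cv2.imread("pics/side7.png")[225:345,260:400];cv2.imwrite("pics/side7c.png",cv2.resize(a,None,fx=5,fy=5,interpolation=cv2.INTER_CUBIC))
draw('pics/wrist7.png',vision.get_calibration('wrist'),-23,.5205,-.0215,(150,90,490,390),2,'pics/o7.png')
E
```

```text
clock: 9.48
tool_pos: [0.5219, -0.0214, 0.069]
ee_rot: [-0.6, 3.084, -0.0]
ft_force: [-1.4, 0.7, -0.1]
gripper_width: 0.0133
clock 9.58 pos [ 0.522  -0.0214  0.069 ] yaw -157.99 w 0.0132 F [-0.9  0.5  0.2] j [-0.04  0.17 -0.35  1.05  0.   -0.43]
cm [-0.07  0.04 -0.  ] dr [-0.0001  0.0002  0.0002]
```

View pics/o7.png

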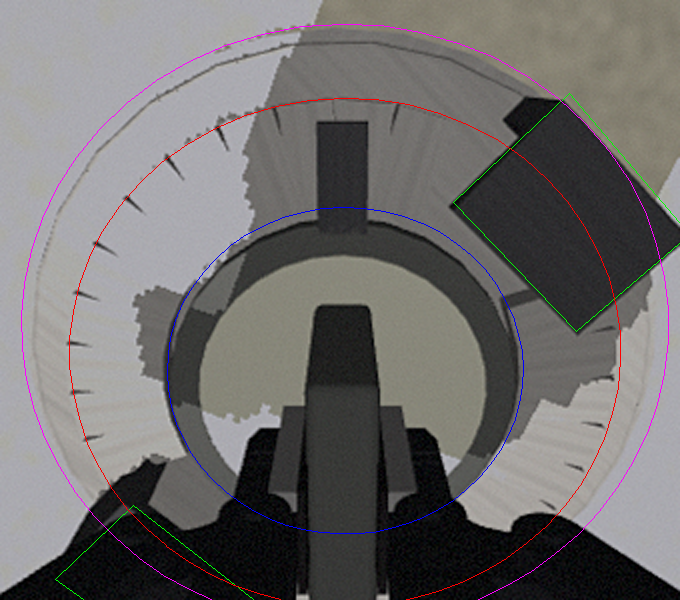

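View pics/side7c.png

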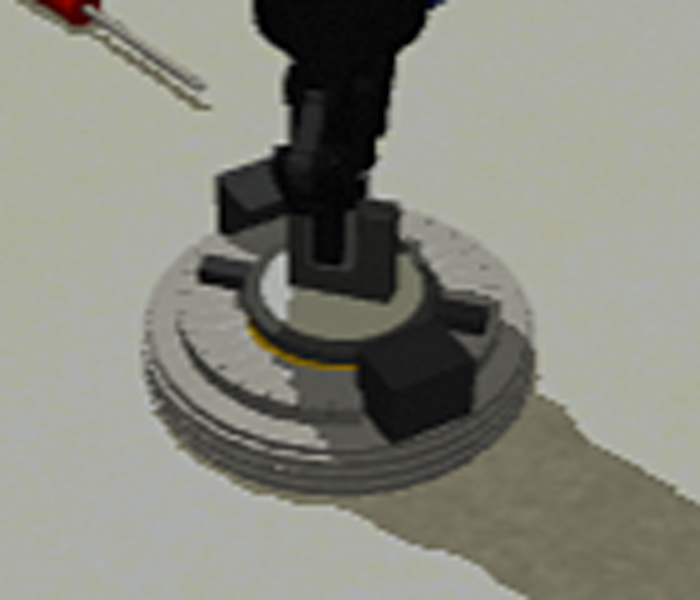

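```bash
python3 - <<'E'
from h import *
cal=vision.get_calibration('wrist');o=status.get_obs();M=R.from_rotvec(o["ee_rot"]);t=o["tool_pos"]
for uv in ((342,122),(342,219)):
    print(M.inv().apply(ray(cal,(uv[0]/2+150,uv[1]/2+90),.048)-t).round(4))
L=np.array([.5205,-.0215,.04]);print("lamp in tool",M.inv().apply(L-t).round(4))
# far rim inner edge and hooks for radial fit
for uv in ((340,98),): print("rim outer",M.inv().apply(ray(cal,(uv[0]/2+150,uv[1]/2+90),.04)-t).round(4))
E
python3 - <<'E'
import cv2
a=cv2.imread('pics/wrist7.png')[130:290,220:420];cv2.imwrite('pics/w7c.png',cv2.resize(a,None,fx=3.7,fy=3.7,interpolation=cv2.INTER_CUBIC))
E
```

```text
[ 0.0702 -0.0001  0.021 ]
[ 0.0478 -0.0001  0.021 ]
lamp in tool [0.0014 0.0005 0.029 ]
rim outer [ 0.0753 -0.0006  0.029 ]
```

View pics/w7c.png

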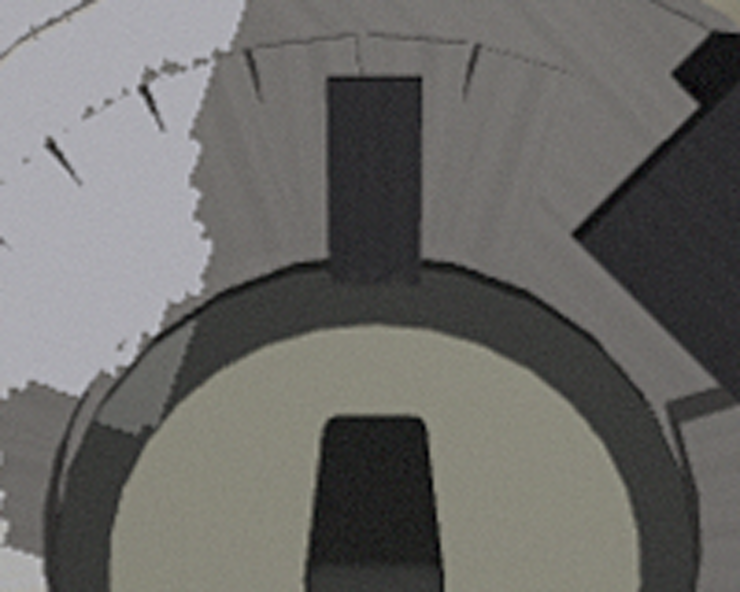

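```bash
python3 -m inch '{"translation":[[0,0,-0.12],[0,0,-0.15],[0,-0.02,-0.15],[0,-0.04,-0.15],[0,-0.06,-0.15],[0,-0.08,-0.15],[0,-0.1,-0.15],[0,-0.12,-0.15],[0,-0.12,-0.15],[0,-0.12,-0.15]],"dr":[[0,0,0],[0,0,0.05],[0,0,0.14],[0,0,0.23],[0,0,0.32],[0,0,0.41],[0,0,0.5],[0,0,0.59],[0,0,0.65],[0,0,0.65]],"jaw":[255,255,255,255,255,255,255,255,255,255]}' 60
python3 - <<'E'
from h import *
for n in("wrist","side"):
    im=vision.camera(n);cv2.imwrite(f"pics/{n}8.png",im[:,:,::-1])
o=status.get_obs();print(o["ft_torque"])
goto([.5226,-.0224,.070],157)
a=cv2.imread("pics/side8.png")[225:345,260:400];cv2.imwrite("pics/side8c.png",cv2.resize(a,None,fx=5,fy=5,interpolation=cv2.INTER_CUBIC))
draw('pics/wrist8.png',vision.get_calibration('wrist'),-23,.5205,-.0215,(150,90,490,390),2,'pics/o8.png')
E
```

```text
clock: 10.42
tool_pos: [0.5225, -0.0225, 0.0702]
ee_rot: [0.419, 3.114, -0.0]
ft_force: [0.7, -0.3, -2.3]
gripper_width: 0.0129
[ 0.03157443  0.0012881  -0.05487043]
clock 10.52 pos [ 0.5225 -0.0225  0.0702] yaw 164.87 w 0.0131 F [ 1.  -0.7 -2.5] j [-0.04  0.17 -0.34  1.06 -0.    0.22]
cm [-0.01  0.02  0.02] dr [-0.      0.      0.1374]
```

View pics/o8.png

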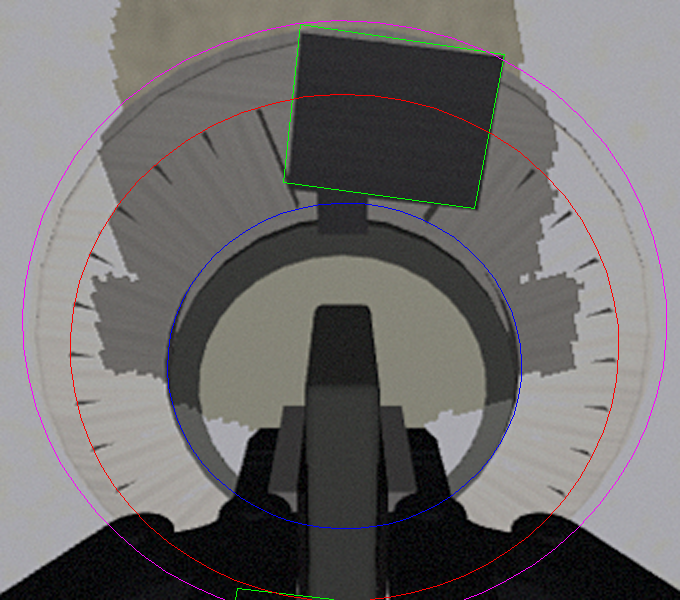

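View pics/side8c.png

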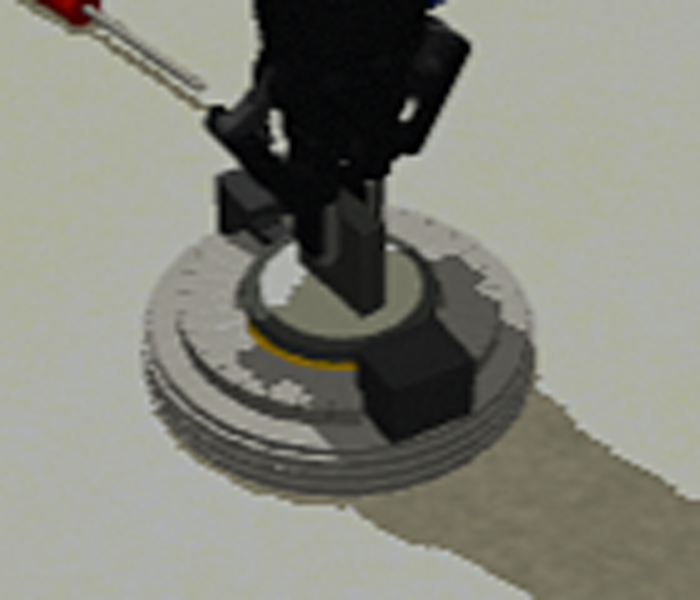

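```bash
python3 -m inch '{"translation":[[0,0,0],[0,0.02,0],[0,0.02,0.1],[0,0.02,0.3],[0,0.02,0.5],[0,0.02,0.7],[0,0.02,0.9],[0,0.02,1.05],[0,0.02,1.1],[0,0.02,1.1]],"dr":[[0,0,0.08],[0,0,0.137],[0,0,0.137],[0,0,0.137],[0,0,0.137],[0,0,0.137],[0,0,0.137],[0,0,0.137],[0,0,0.137],[0,0,0.137]],"jaw":[255,255,255,255,255,255,255,255,255,255]}' 60
python3 - <<'E'
from h import *
for n in("wrist","side"):
    im=vision.camera(n);cv2.imwrite(f"pics/{n}9.png",im[:,:,::-1])
o=status.get_obs();print(o["ft_torque"])
goto([.5226,-.0224,.059],157)
a=cv2.imread("pics/side9.png")[225:345,260:400];cv2.imwrite("pics/side9c.png",cv2.resize(a,None,fx=5,fy=5,interpolation=cv2.INTER_CUBIC))
draw('pics/wrist9.png',vision.get_calibration('wrist'),-23,.5205,-.0215,(150,90,490,390),2,'pics/o9.png')
E
```

```text
clock: 11.35
tool_pos: [0.5224, -0.0223, 0.0592]
ee_rot: [-0.628, -3.078, 0.0]
ft_force: [-0.4, -0.7, -1.7]
gripper_width: 0.0132
[ 0.00519601 -0.0297072   0.00061566]
clock 11.45 pos [ 0.5225 -0.0223  0.0593] yaw 156.93 w 0.0133 F [-1.2 -0.6 -2.4] j [-0.04  0.18 -0.36  1.03  0.    0.36]
cm [-0.01 -0.    0.03] dr [ 0.      0.0001 -0.0012]
```

View pics/o9.png

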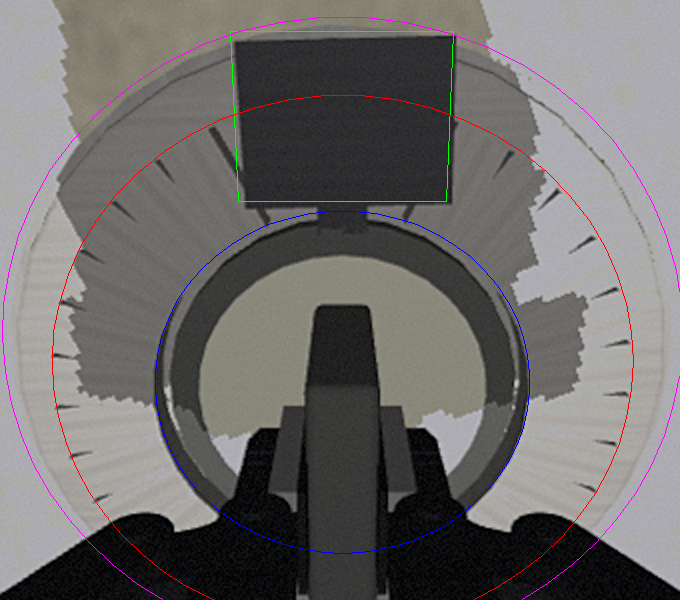

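View pics/side9c.png

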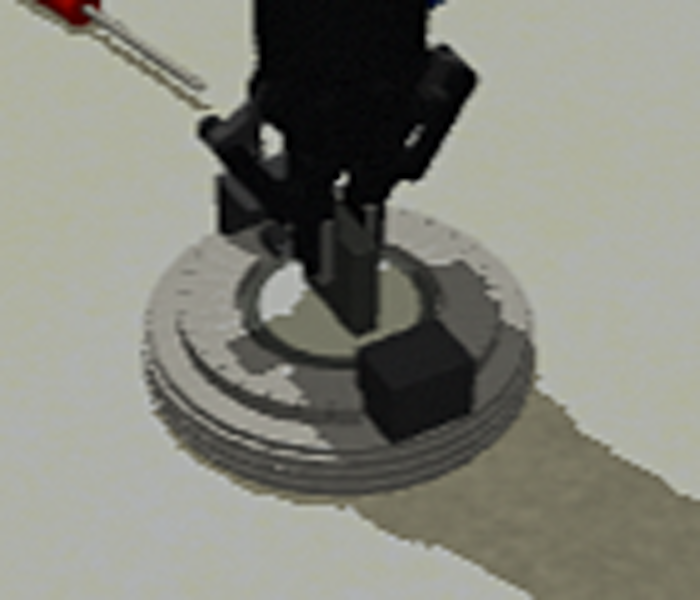

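```bash
python3 -m inch '{"translation":[[0,0,0.05],[0,0,0.05],[0,0,0.05],[0,0,0.05],[0,0,0.05],[0,0,0.05],[0,0,0.05],[0,0,0.05],[0,0,0.05],[0,0,0.05]],"dr":[[0,0,0],[0,0,0],[0,0,0],[0,0,0],[0,0,0],[0,0,0],[0,0,0],[0,0,0],[0,0,0],[0,0,0]],"jaw":[255,255,230,200,170,140,110,110,110,110]}' 60
python3 -m inch '{"translation":[[0,0,-0.3],[0,0,-1],[0,0,-2],[0,0,-4],[0,0,-6],[0,0,-8],[0,0,-10],[0,0,-12],[0,0,-13],[0,0,-13]],"dr":[[0,0,0],[0,0,0],[0,0,0],[0,0,0],[0,0,0],[0,0,0],[0,0,0],[0,0,0],[0,0,0],[0,0,0]],"jaw":[110,110,110,110,110,110,110,110,110,110]}' 60
python3 - <<'E'
from h import *
goto([.4,-.0224,.059],157)
for n in("wrist","side"):
    im=vision.camera(n);cv2.imwrite(f"pics/{n}10.png",im[:,:,::-1])
a=cv2.imread("pics/side10.png")[225:345,260:400];cv2.imwrite("pics/side10c.png",cv2.resize(a,None,fx=5,fy=5,interpolation=cv2.INTER_CUBIC))
E
```

```text
clock: 12.28
tool_pos: [0.5225, -0.0223, 0.0588]
ee_rot: [0.628, 3.078, 0.0]
ft_force: [-0.2, 0.9, -0.4]
gripper_width: 0.0484
clock: 13.12
tool_pos: [0.5239, -0.0224, 0.1921]
ee_rot: [0.627, 3.073, 0.001]
ft_force: [0.9, 0.3, -0.4]
gripper_width: 0.0484
clock 13.12 pos [ 0.5239 -0.0224  0.1921] yaw 156.92 w 0.0484 F [ 0.9  0.3 -0.4] j [-0.04  0.12 -0.13  1.31 -0.    0.36]
cm [11.46 -4.88 13.24] dr [ 0.0018  0.0049 -0.0014]
```

View pics/wrist10.png

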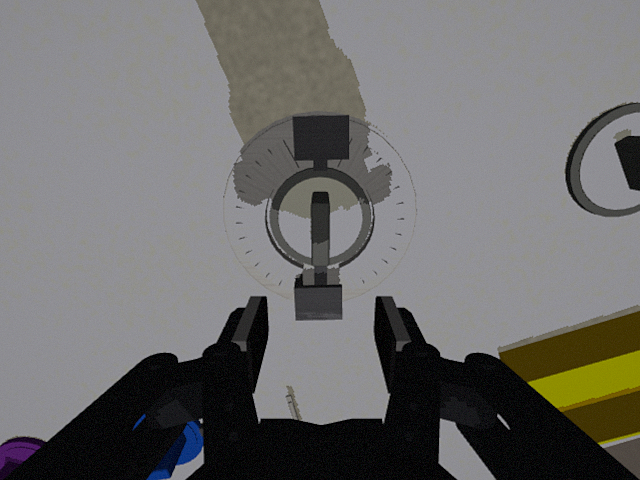

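View pics/side10c.png

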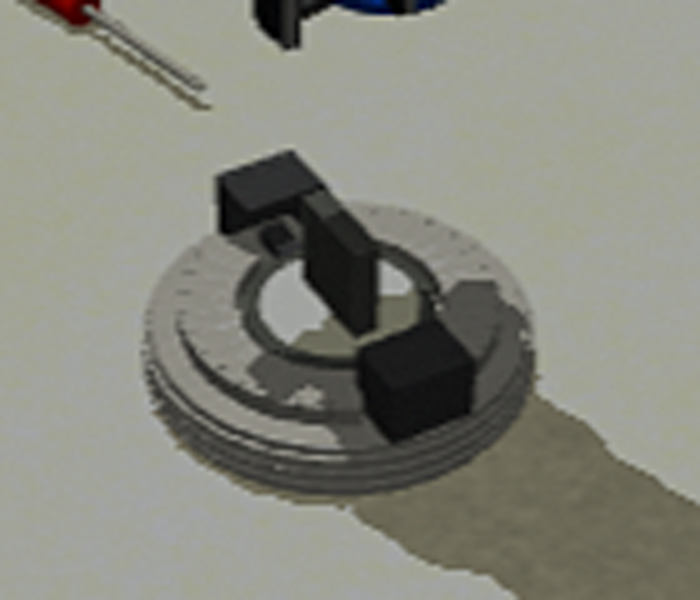

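Run:
```python
from h import *
a=cv2.imread('pics/wrist10.png')[105:325,215:425];a=cv2.resize(a,None,fx=2.7,fy=2.7,interpolation=cv2.INTER_CUBIC);
cal=vision.get_calibration('wrist')
for z,r,col in((.038,.045,(0,255,0)),(.048,.045,(0,0,255))):
    pts=np.array([((proj(cal,[.5205+r*np.cos(t),-.0215+r*np.sin(t),z])-[215,105]+.5)*2.7-.5) for t in np.linspace(0,6.28,80)]).round().astype(int)
    cv2.polylines(a,[pts],True,col,1)
cv2.imwrite('pics/w10c.png',a)
```

```text
(no output)
```

View pics/w10c.png

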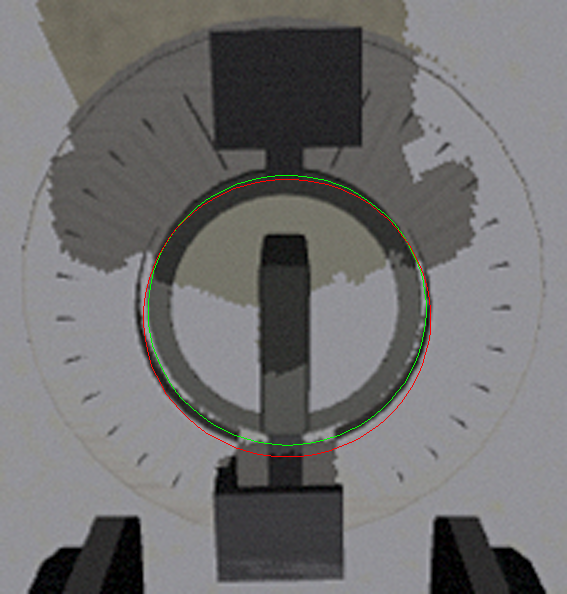

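The disc edge matches the green outline for the seated height rather than the red one for the rim. Both lugs are centred in their notches under the hooks, and the gripper is clear.

```bash
python3 -c "
from workcell import ticket
print(ticket.close_job())"
```

```text
the job is handed in; nothing more can be done
None
```

The lug cover is locked on the lamp housing, and I handed the job in soon after 13 s on the robot clock; no verdict is reported.

**What I did:** I picked the grey, white-faced cover with lugs, leaving the blue and purple look-alikes and the plain cover alone. I set its lugs on the rim about 45° anticlockwise of the hooks, then twisted it clockwise 45°, raised about 1.5 mm. I lowered it into the notches, let go and backed off about 13 cm.

**Last checks:**
- **Seating:** In the wrist and side views the disc sits inside the rim. Its outline matches the seated height, not the rim height, and both lugs are centred in their notches under the hooks.
- **Forces:** Readings on the tool stayed at about 5 N or less.
- **Plain cover:** The arm never went near it. I did not measure its final position.

**Disagreement:** The top and wrist cameras differed by about 3–4 mm on where the housing sits sideways. I settled that with close-up wrist views just above the rim.

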